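# Unlock the mould press and screw it down

### The job

Close the screw press on the plaster mould. First draw its safety catch, the small steel sliding bolt on the press's top plate, fully out of the forked collar; then swing the long press handle round, clockwise seen from above, all the way to its stop. Leave the catch drawn out and let go of everything.

Things in the scene. Friction and masses are not known exactly. Their poses are not given: they have to be found in the camera images.
- press: Dark steel screw press fixed to the bench: base and top plate 320 mm long, plate top at height 150 mm, four nuts to 168 mm at (+-55, +-135) mm, nothing above 245 mm. Origin: on the bench under the vertical screw axis; x points away from the robot, y along the plate towards the catch, z up.
- catch_knob (a point): Middle (height 199 mm) of the catch's upright steel knob, diameter 22, heights 177 to 215 mm. The bolt under it slides along press y at press x = 0: fully in, the knob is at y = 115 mm; outer stop y = 150. It starts 0 to 6 mm out, tip in the collar's fork; the handle is blocked until it is over 21 mm out. Slides with 3 N, stays where left.
- handle_grip (a point): On the axis (height 220 mm) of the handle's upright black round grip, diameter 28, heights 190 to 245 mm, on the end of an arm 18 mm wide (top at 190). It moves in a level circle, radius 120 mm, round the screw axis: start press (-92, -77) mm, midway (-120, 0), stop (-92, +77). Takes about 3 N; stays where left.
- handle (a joint): Turn of the handle about the screw axis, rad, clockwise from above positive: 0 at the start (starts at 0 to 0.04), 1.4 at its stop, press closed. With the catch in it has only about 0.1 rad of play. The platen sinks 14 mm on to the mould as it turns.

How it is judged:
By the outcome, as a careful person would: the job done as asked, in the order asked, and still so for the second after the job is handed in, with the robot touching nothing.
It also fails if it takes over 45 s, if anything falls off the work surface, if the arm or the gripper's body presses on something with over 40 N, if the wrist force passes 120 N, or if a joint passes its speed limit or range.

### The arm

A 6-joint arm with a two-finger parallel gripper is mounted at the origin on the work surface. World frame = base frame: x ahead of the robot, y to its left, z up, the work surface at z = 0. Lengths are in m, angles in rad, forces in N, time in s.
With the tool pointing down it reaches from about 0.35 to 0.975 m from the base axis. Payload 4.9 kg.
Tool frame: the origin (TCP) lies at the very end of the fingers, on their centre line; the grasp point (between the pads) lies ctrl.grip_point_offset behind it (ctrl.grip_point_offset is the distance from the TCP to the grasp point, in m); z points along the fingers, y is the line along which they close (so a half turn about z gives the same grasp; the last joint's range is limited). The gripper opens to 85 mm and grips with 20 to 120 N. Pads are 22 mm wide; open, the fingers measure 114 mm over their backs; the gripper's body (76 mm by 85 mm) begins 54 mm behind the grasp point. The pads swing forward as they close: fully open they stand 13 mm farther back than shut.
Start: joints at [-1.374, 0.053, 1.613, -0, 1.476, -0.119], TCP at [0.194, -0.594, 0.207] pointing down, gripper open.
Joint ranges: [-3.01, 3.01], [-1.01, 2.22], [0.06, 2.58], [-1.02, 4.17], [0.09, 2.62], [-3.14, 3.14]. Speed limits (rad/s): [2.57, 2.57, 3.14, 3.14, 3.14, 3.14].

### API

Orientations are given as a rotation vector (axis times angle).
In Python, from station import ctrl gives the robot as it stands. The module is installed in compiled form; this text tells all that it offers.
- The arm moves only by the tool drive_tool, never from a script. Its argument "steps" is a list of rows, each an object with "translation": the shift along the tool's x, y, z normalised to -1 to 1, where 1 is 4 cm, a list of three; "angular": the turn, a rotation vector about the tool's x, y, z normalised to -1 to 1, where 1 is 8 degrees, a list of three; "gripper": the opening, from 0 (shut) to 1 (fully open). In form: [{"translation": [dx, dy, dz], "angular": [wx, wy, wz], "gripper": gripper}, ...]. A call has 1 to 8 rows; each row shifts and turns the commanded pose from where the row before left it, along the tool's axes as they then stand; what a row does not reach is not made up. A row lasts 1/8 s, in which the tool goes at most 62.5 mm and 10.7 degrees, less where a joint would pass 70% of its speed; a pose out of reach is approached as far as the arm can. A call with a number of a shift or a turn outside -1 to 1 is refused whole. A call with a gripper value outside its range is refused whole. The fingers move at their own pace and stop on an object; "force" is the grip in N (left out, the last holds). Time passes only in rows, so rows that do not move let the fingers close. It gives the time, the measured TCP pose, the force, the opening and the grip force at its end, in the units of the state.
- ctrl.get_obs(): the state, without advancing time (a new reading comes with each control period).
- ctrl.get_image(name): name is "side" or "top" or "wrist"; returns a dict with "color" (480x640x3 uint8, red, green, blue), "depth" (480x640 float32, m along the optical axis (not along the pixel's ray), 0 where there is no reading), "fx", "fy", "cx", "cy" (pixels), "R" (3x3) and "t" (3): a world point X has camera coordinates R X + t. Camera axes: x right, y down, z forward; pixel columns grow to the right and rows downward; lengths in m; the calibration is good to about 2 mm. The wrist camera is an equidistant fisheye: a pixel r from the principal point sees the ray r / f radians off the axis. A picture is of the moment at which its call begins.
- ctrl.finish_job(): hands the job in; it is judged then, once.
The state is a dict: "t": time; "q": joint angles; "dq": joint speeds; "effort": joint torques, N m; "tool_pos": TCP position; "tool_rot": TCP orientation; "contact_force": force on the tool from outside, world axes, zero at the start; "wrist_torque": the same for the moment, N m; "opening": finger opening in m; "grip_force": force on a finger pad.
Only numpy, scipy, OpenCV 4.12 (cv2) and the standard library are available. Lean on these libraries where they do the work, as an engineer would, in place of code of your own. Each camera call takes 0.05 s, during which the arm holds its last target. There are 200 camera calls.

## Working session

There is one attempt and no reset: what is moved stays moved. The work goes in short steps, Python scripts to look and compute and a tool call to move; the robot and the scene stay as the last step left them, time stands still between calls to the robot, and variables do not carry over. Pictures are saved under pics/ and viewed, at most 10 in all, crops included, and the job is handed in when it is done.

Besides the shell and the picture viewer there is one more tool, called after "Call:" as a command line: name --argument value ..., lists and objects as JSON in quotes. drive_tool: Moves the arm, as the interface text tells. Its arguments: {"type":"object","properties":{"steps":{"type":"array"},"force":{"type":"number"}},"required":["steps"]}

```bash
mkdir -p pics; python3 - <<'E'
from station import ctrl
import cv2,numpy as np
print(ctrl.grip_point_offset, ctrl.get_obs())
for n in("top","side"):
    im=ctrl.get_image(n); np.savez(f"pics/{n}0.npz",**im)
    cv2.imwrite(f"pics/{n}0.png",im["color"][...,::-1]); print(n,im["fx"],im["cx"],im["cy"],im["R"].round(3).tolist(),im["t"])
E
```

```text
0.0187 {'t': 0.0, 'q': array([-1.37396719e+00,  5.33658601e-02,  1.61428755e+00,  1.67070884e-05,
        1.47598616e+00, -1.18994469e-01]), 'dq': array([ 0.00077679,  0.00080239, -0.00057978, -0.00028579,  0.00145633,
       -0.00102591]), 'effort': array([-1.60863412e-03, -3.93684340e+01, -3.70178175e+01, -3.13030005e-04,
        6.93973299e-03,  1.48626276e-05]), 'tool_pos': array([ 0.1940023 , -0.59342898,  0.20616133]), 'tool_rot': array([-3.10048423e+00, -4.93711128e-01,  9.89310514e-05]), 'contact_force': array([-0.19740263, -0.12607087,  0.19429757]), 'wrist_torque': array([0.02616341, 0.01772218, 0.01296976]), 'grip_force': 0.0, 'opening': 0.08534362637498814}
top 578.4197365777947 320.25255960108785 233.10188692396977 [[-0.001, -1.0, -0.007], [-0.985, 0.002, -0.173], [0.173, 0.007, -0.985]] [0.05971023 0.55018097 0.94738127]
side 578.6372931246035 328.79497795219413 240.66730035151122 [[0.928, 0.373, -0.004], [0.352, -0.88, -0.319], [-0.122, 0.294, -0.948]] [-0.50886867 -0.08770897  0.98157543]
```

View pics/top0.png

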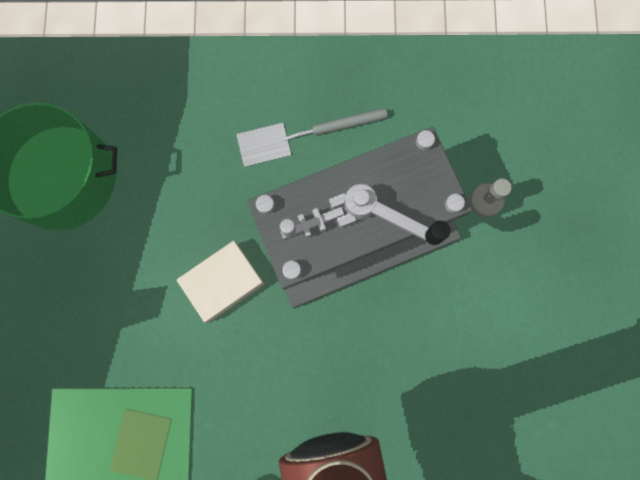

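View pics/side0.png

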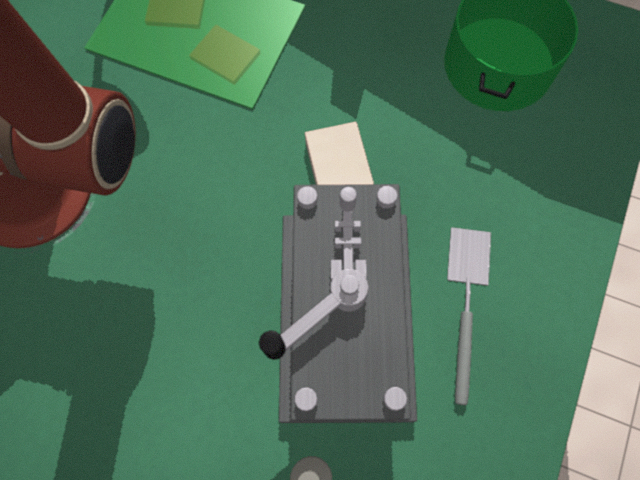

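The top view shows the knob at about (287,227), the screw axis at (361,198), the black grip at (438,232) and the nuts at (264,203), (291,269), (426,139) and (455,203). The side view shows the knob at (348,194), the grip at (272,345), and the nuts at (307,196), (387,196), (306,399) and (396,398). Next I'll enlarge both.

```bash
python3 - <<'E'
import cv2
a=cv2.imread("pics/top0.png")[120:290,240:500]; b=cv2.imread("pics/side0.png")[175:425,250:430]
cv2.imwrite("pics/topc.png",cv2.resize(a,None,fx=3,fy=3,interpolation=3)); cv2.imwrite("pics/sidec.png",cv2.resize(b,None,fx=2.4,fy=2.4,interpolation=3))
E
```

```text
(no output)
```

View pics/topc.png

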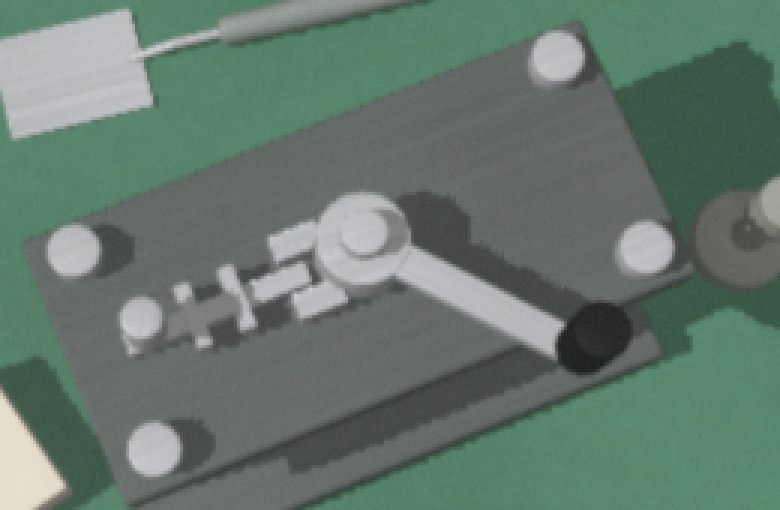

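View pics/sidec.png

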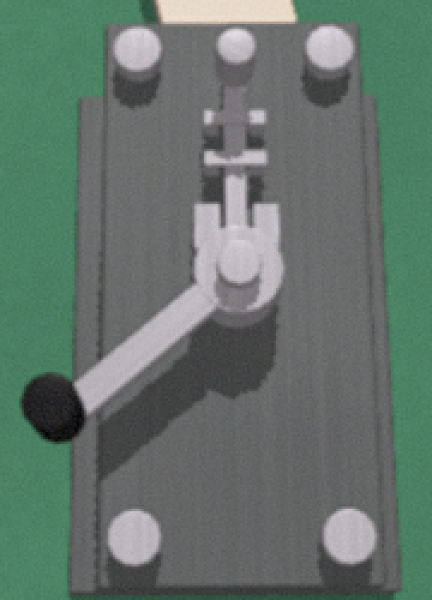

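```bash
cat > h.py <<'E'
import numpy as np
from scipy.optimize import least_squares
from scipy.spatial.transform import Rotation as Rn
C={n:dict(np.load(f"pics/{n}0.npz")) for n in("top","side")}
def proj(c,X):
    p=np.asarray(X)@c["R"].T+c["t"]; return np.c_[c["fx"]*p[:,0]/p[:,2]+c["cx"],c["fy"]*p[:,1]/p[:,2]+c["cy"]]
def world(P,s): # press point -> world
    c,n=np.cos(s[2]),np.sin(s[2]); P=np.atleast_2d(P); return np.c_[s[0]+c*P[:,0]-n*P[:,1],s[1]+n*P[:,0]+c*P[:,1],P[:,2]]
def delta(pos,yaw,obs):
    """target: tool down, tool y at heading yaw (world, mod pi) -> shift in tool axes (units of 4cm), turn rotvec (units of 8deg)"""
    R0=Rn.from_rotvec(obs["tool_rot"]); best=None
    for y in(yaw,yaw+np.pi):
        Y=np.array([np.cos(y),np.sin(y),0]);Z=np.array([0,0,-1.]);R=Rn.from_matrix(np.c_[np.cross(Y,Z),Y,Z])
        w=(R0.inv()*R).as_rotvec()
        if best is None or np.linalg.norm(w)<np.linalg.norm(best): best=w
    return R0.inv().apply(np.array(pos)-obs["tool_pos"])/.04,best/np.radians(8)
E
python3 - <<'E'
from h import *
N=np.array([[.055,.135,.168],[-.055,.135,.168],[.055,-.135,.168],[-.055,-.135,.168]])
o=np.array
T=o([[74,249],[153,447],[558,55],[646,246],[141,317],[602,328]])/3+[240,120]
S=o([[329,47],[138,46],[349,535],[134,536],[236,44],[47,401]])/2.4+[250,175]
def pts(s): # s: x,y,yaw,catch y, handle angle
    a=s[4]; th=np.arctan2(-.077,-.092)-a
    return np.r_[world(N,s),world([[0,s[3],.215],[.12*np.cos(th),.12*np.sin(th),.245]],s)]
f=lambda s:np.r_[proj(C["top"],pts(s))-T,proj(C["side"],pts(s))-S].ravel()
r=least_squares(f,[.55,0,.3,.115,0],x_scale=[.1,.1,.1,.01,.1]); print(r.x.round(4)); print(r.fun.reshape(2,6,2).round(1).tolist())
s=r.x; np.save("s.npy",s)
from station import ctrl
ob=ctrl.get_obs()
k=world([[0,s[3],0]],s)[0]; print("knob",k,"grips",pts(s)[5])
for z in(.30,.187): print(z,*delta([k[0],k[1],z],s[2],ob))
E
```

```text
[ 0.5774 -0.0026  0.3877  0.1167 -0.0007]
[[[-0.1, -0.8], [0.2, -0.4], [0.4, -0.6], [0.6, -0.4], [0.0, -1.0], [0.6, -0.5]], [[-0.3, -0.6], [-0.9, 0.4], [-0.3, -0.4], [-0.7, -0.3], [-0.5, -0.4], [0.3, -1.0]]]
knob [0.53329888 0.10539562 0.        ] grips [ 0.52141455 -0.10874424  0.245     ]
0.3 [ 13.49020418 -13.9780334   -2.31461804] [-1.17841511e-02  8.85999004e-03  1.07346845e+01]
0.187 [ 13.48965155 -13.97277622   0.51037701] [-1.17841511e-02  8.85999004e-03  1.07346845e+01]
```

The fit is good to within 1 px. Next I'll lift, move over to the knob, then turn.

Call:
drive_tool --steps '[{"translation": [0,0,-0.8],"angular": [0,0,0],"gripper": 1},{"translation": [0,0,-0.8],"angular": [0,0,0],"gripper": 1},{"translation": [0.4,-0.4,-0.7],"angular": [0,0,0],"gripper": 1},{"translation": [0.75,-0.78,0],"angular": [0,0,0],"gripper": 1},{"translation": [0.75,-0.78,0],"angular": [0,0,0],"gripper": 1},{"translation": [0.75,-0.78,0],"angular": [0,0,0],"gripper": 1},{"translation": [0.75,-0.78,0],"angular": [0,0,0],"gripper": 1},{"translation": [0.75,-0.78,0],"angular": [0,0,0],"gripper": 1}]'

```text
t: 1.1
tool_pos: [0.2988, -0.3775, 0.2988]
tool_rot: [-3.102, -0.493, 0.0]
contact_force: [0.6, -0.1, 0.1]
opening: 0.0854
grip_force: 0.0
```

Call:
drive_tool --steps '[{"translation": [0.75,-0.78,0],"angular": [0,0,0],"gripper": 1},{"translation": [0.75,-0.78,0],"angular": [0,0,0],"gripper": 1},{"translation": [0.75,-0.78,0],"angular": [0,0,0],"gripper": 1},{"translation": [0.75,-0.78,0],"angular": [0,0,0],"gripper": 1},{"translation": [0.75,-0.78,0],"angular": [0,0,0],"gripper": 1},{"translation": [0.75,-0.78,0],"angular": [0,0,0],"gripper": 1},{"translation": [0.75,-0.78,0],"angular": [0,0,0],"gripper": 1},{"translation": [0.75,-0.78,0],"angular": [0,0,0],"gripper": 1}]'

```text
t: 2.1
tool_pos: [0.4493, -0.0658, 0.299]
tool_rot: [-3.102, -0.494, 0.001]
contact_force: [0.4, -0.8, 0.0]
opening: 0.0854
grip_force: 0.0
```

Call:
drive_tool --steps '[{"translation": [0.7,-0.7,0],"angular": [0,0,0],"gripper": 1},{"translation": [0.7,-0.7,0],"angular": [0,0,0],"gripper": 1},{"translation": [0.7,-0.7,0],"angular": [0,0,0],"gripper": 1},{"translation": [0.7,-0.7,0],"angular": [0,0,0],"gripper": 1},{"translation": [0,0,0],"angular": [0,0,-1],"gripper": 1},{"translation": [0,0,0],"angular": [0,0,-1],"gripper": 1},{"translation": [0,0,0],"angular": [0,0,-1],"gripper": 1},{"translation": [0,0,0],"angular": [0,0,-1],"gripper": 1}]'

```text
t: 3.1
tool_pos: [0.5205, 0.0741, 0.2987]
tool_rot: [-2.843, -1.337, 0.002]
contact_force: [0.4, -0.7, 0.6]
opening: 0.0856
grip_force: 0.0
```

Call:
drive_tool --steps '[{"translation": [0,0,0],"angular": [0,0,-1],"gripper": 1},{"translation": [0,0,0],"angular": [0,0,-1],"gripper": 1},{"translation": [0,0,0],"angular": [0,0,-1],"gripper": 1},{"translation": [0,0,0],"angular": [0,0,-1],"gripper": 1},{"translation": [0,0,0],"angular": [0,0,-1],"gripper": 1},{"translation": [0,0,0],"angular": [0,0,-1],"gripper": 1},{"translation": [0,0,0],"angular": [0,0,-1],"gripper": 1},{"translation": [0,0,0],"angular": [0,0,-0.75],"gripper": 1}]'

```text
t: 4.1
tool_pos: [0.5205, 0.074, 0.2987]
tool_rot: [-1.749, -2.608, 0.001]
contact_force: [0.1, -0.2, 0.6]
opening: 0.0854
grip_force: 0.0
```

```bash
cat > go.py <<'E'
import sys
from h import *
from station import ctrl
s=np.load("s.npy")
def rep(P,yaw,z):
    ob=ctrl.get_obs(); k=world([[*P,0]],s)[0]
    print("t",ob["t"].__round__(2),"q",ob["q"].round(2),"pos",ob["tool_pos"].round(4),"F",ob["contact_force"].round(1),"open",round(ob["opening"],4),"grip",round(ob["grip_force"],1))
    d=delta([k[0],k[1],z],s[2]+yaw,ob); print("shift",d[0].round(3),"turn",d[1].round(3))
    x=world([[0,0,0]],[0,0,-s[2]]); c,n=np.cos(s[2]),np.sin(s[2]); e=ob["tool_pos"][:2]-s[:2]; print("tcp in press mm",(1e3*np.array([c*e[0]+n*e[1],-n*e[0]+c*e[1]])).round(1))
a=list(map(float,sys.argv[1:])); rep(a[:2],a[2],a[3])
E
python3 go.py 0 .1167 0 .187
```

```text
t 4.1 q [-0.   -0.22  1.72  0.    1.64 -0.39] pos [0.5205 0.074  0.2987] F [ 0.1 -0.2  0.6] open 0.0854 grip 0.0
shift [0.603 0.598 2.793] turn [-0.008 -0.003  0.011]
tcp in press mm [-23.8  92.5]
```

Call:
drive_tool --steps '[{"translation": [0.6,0.6,0],"angular": [0,0,0],"gripper": 1},{"translation": [0,0,0.7],"angular": [0,0,0],"gripper": 1},{"translation": [0,0,0.7],"angular": [0,0,0],"gripper": 1},{"translation": [0,0,0.7],"angular": [0,0,0],"gripper": 1},{"translation": [0,0,0.7],"angular": [0,0,0],"gripper": 1},{"translation": [0,0,0],"angular": [0,0,0],"gripper": 0.5},{"translation": [0,0,0],"angular": [0,0,0],"gripper": 0.2},{"translation": [0,0,0],"angular": [0,0,0],"gripper": 0.2}]' --force 30

```text
t: 5.1
tool_pos: [0.535, 0.1053, 0.1893]
tool_rot: [1.753, 2.604, 0.003]
contact_force: [0.5, 0.1, -0.4]
opening: 0.0325
grip_force: 0.0
```

Call:
drive_tool --steps '[{"translation": [0,0,0],"angular": [0,0,0],"gripper": 0.1},{"translation": [0,0,0],"angular": [0,0,0],"gripper": 0},{"translation": [0,0,0],"angular": [0,0,0],"gripper": 0},{"translation": [0,0,0],"angular": [0,0,0],"gripper": 0}]'

```text
t: 5.6
tool_pos: [0.5343, 0.1051, 0.1892]
tool_rot: [1.754, 2.605, 0.001]
contact_force: [-2.6, -1.7, 5.8]
opening: 0.0186
grip_force: 29.2
```

```bash
python3 go.py 0 .150 0 .187
```

```text
t 5.6 q [ 0.06 -0.13  1.82 -0.    1.45 -0.33] pos [0.5343 0.1051 0.1892] F [-2.6 -1.7  5.8] open 0.0186 grip 29.2
shift [ 0.849 -0.023  0.054] turn [ 0.007  0.006 -0.015]
tcp in press mm [  0.8 116. ]
```

Call:
drive_tool --steps '[{"translation": [0.22,0,0],"angular": [0,0,0],"gripper": 0},{"translation": [0.22,0,0],"angular": [0,0,0],"gripper": 0},{"translation": [0.22,0,0],"angular": [0,0,0],"gripper": 0},{"translation": [0.18,0,0],"angular": [0,0,0],"gripper": 0},{"translation": [0,0,0],"angular": [0,0,0],"gripper": 0}]'

```text
t: 6.22
tool_pos: [0.5217, 0.136, 0.1892]
tool_rot: [1.753, 2.604, -0.001]
contact_force: [-3.2, -2.5, 5.7]
opening: 0.0185
grip_force: 29.3
```

```bash
python3 go.py 0 .150 0 .187;  python3 - <<'E'
from station import ctrl
import cv2
a=ctrl.get_image("side")["color"][150:400,230:500,::-1]; cv2.imwrite("pics/s1.png",cv2.resize(a,None,fx=2.2,fy=2.2))
E
```

```text
t 6.22 q [ 0.12 -0.14  1.83 -0.    1.45 -0.27] pos [0.5217 0.136  0.1892] F [-3.2 -2.5  5.7] open 0.0185 grip 29.3
shift [ 0.014 -0.02   0.054] turn [ 0.006  0.013 -0.014]
tcp in press mm [  0.8 149.4]
```

View pics/s1.png

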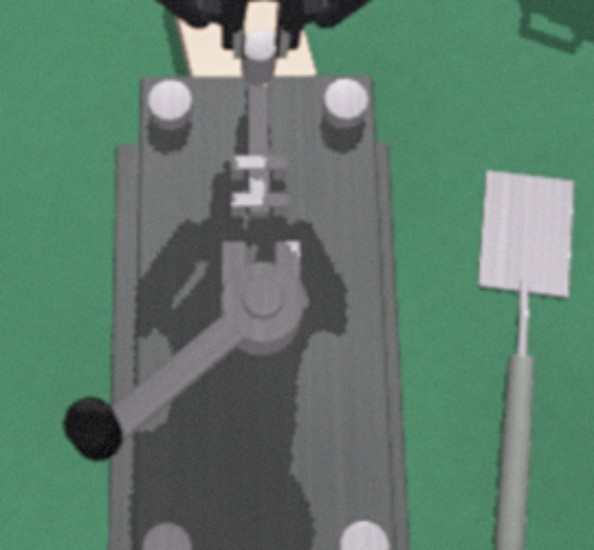

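The bolt tip is out of the fork and sits in the guide, with the knob at about (260,45) in the crop and 149 mm out. I'll release and rise.

Call:
drive_tool --steps '[{"translation": [0,0,0],"angular": [0,0,0],"gripper": 0.5},{"translation": [0,0,0],"angular": [0,0,0],"gripper": 1},{"translation": [0,0,0],"angular": [0,0,0],"gripper": 1},{"translation": [0,0,0],"angular": [0,0,0],"gripper": 1},{"translation": [0,0,-0.7],"angular": [0,0,0],"gripper": 1},{"translation": [0,0,-0.7],"angular": [0,0,0],"gripper": 1},{"translation": [0,0,-0.7],"angular": [0,0,0],"gripper": 1},{"translation": [0,0,-0.7],"angular": [0,0,0],"gripper": 1}]'

```text
t: 7.28
tool_pos: [0.5213, 0.1364, 0.3002]
tool_rot: [-1.755, -2.606, -0.0]
contact_force: [0.1, -0.7, 0.1]
opening: 0.0852
grip_force: 0.0
```

```bash
python3 go.py -.092 -.077 -.8744 .2015
```

```text
t 7.28 q [ 0.12 -0.19  1.69  0.    1.64 -0.27] pos [0.5213 0.1364 0.3002] F [ 0.1 -0.7  0.1] open 0.0852 grip 0.0
shift [-5.678 -2.303  2.467] turn [-0.    -0.     6.248]
tcp in press mm [  0.6 149.9]
```

Call:
drive_tool --steps '[{"translation": [-0.71,-0.29,0],"angular": [0,0,0],"gripper": 1},{"translation": [-0.71,-0.29,0],"angular": [0,0,0],"gripper": 1},{"translation": [-0.71,-0.29,0],"angular": [0,0,0],"gripper": 1},{"translation": [-0.71,-0.29,0],"angular": [0,0,0],"gripper": 1},{"translation": [-0.71,-0.29,0],"angular": [0,0,0],"gripper": 1},{"translation": [-0.71,-0.29,0],"angular": [0,0,0],"gripper": 1},{"translation": [-0.71,-0.29,0],"angular": [0,0,0],"gripper": 1},{"translation": [-0.71,-0.29,0],"angular": [0,0,0],"gripper": 1}]'

```text
t: 8.28
tool_pos: [0.5208, -0.11, 0.2993]
tool_rot: [1.755, 2.606, 0.0]
contact_force: [0.8, 1.1, 0.6]
opening: 0.0851
grip_force: 0.0
```

Call:
drive_tool --steps '[{"translation": [0,0,0],"angular": [0,0,0.9],"gripper": 1},{"translation": [0,0,0],"angular": [0,0,0.9],"gripper": 1},{"translation": [0,0,0],"angular": [0,0,0.9],"gripper": 1},{"translation": [0,0,0],"angular": [0,0,0.9],"gripper": 1},{"translation": [0,0,0],"angular": [0,0,0.9],"gripper": 1},{"translation": [0,0,0],"angular": [0,0,0.9],"gripper": 1},{"translation": [0,0,0],"angular": [0,0,0.85],"gripper": 1},{"translation": [0,0,0],"angular": [0,0,0],"gripper": 1}]'

```text
t: 9.28
tool_pos: [0.5208, -0.109, 0.2993]
tool_rot: [-2.69, -1.622, 0.0]
contact_force: [-0.4, 0.0, 0.4]
opening: 0.0854
grip_force: 0.0
```

```bash
python3 go.py -.092 -.077 -.8744 .2015
```

```text
t 9.28 q [-0.35 -0.21  1.71  0.    1.64  0.14] pos [ 0.5208 -0.109   0.2993] F [-0.4  0.   0.4] open 0.0854 grip 0.0
shift [0.013 0.008 2.445] turn [-0.001 -0.     0.007]
tcp in press mm [-92.6 -77.1]
```

Call:
drive_tool --steps '[{"translation": [0,0,0.6],"angular": [0,0,0],"gripper": 1},{"translation": [0,0,0.6],"angular": [0,0,0],"gripper": 1},{"translation": [0,0,0.6],"angular": [0,0,0],"gripper": 1},{"translation": [0,0,0.6],"angular": [0,0,0],"gripper": 1},{"translation": [0,0,0],"angular": [0,0,0],"gripper": 0.5},{"translation": [0,0,0],"angular": [0,0,0],"gripper": 0.2},{"translation": [0,0,0],"angular": [0,0,0],"gripper": 0},{"translation": [0,0,0],"angular": [0,0,0],"gripper": 0}]' --force 30

```text
t: 10.28
tool_pos: [0.5217, -0.1094, 0.2053]
tool_rot: [2.689, 1.619, 0.003]
contact_force: [0.2, -0.7, 3.5]
opening: 0.0265
grip_force: 29.6
```

Call:
drive_tool --steps '[{"translation": [0,0,0],"angular": [0,0,0],"gripper": 0},{"translation": [0,0,0],"angular": [0,0,0],"gripper": 0}]'

```text
t: 10.52
tool_pos: [0.5217, -0.1094, 0.2052]
tool_rot: [2.689, 1.619, 0.003]
contact_force: [-0.4, -0.2, 5.8]
opening: 0.0265
grip_force: 29.8
```

```bash
python3 go.py -.1042 -.0596 -1.0490 .2025; python3 go.py -.092 -.077 -.8744 .2025
```

```text
t 10.53 q [-0.35 -0.17  1.83 -0.    1.48  0.14] pos [ 0.5217 -0.1094  0.2052] F [-0.4 -0.2  5.8] open 0.0265 grip 29.8
shift [ 0.056 -0.546  0.066] turn [ 0.021 -0.004  1.248]
tcp in press mm [-91.9 -77.8]
t 10.53 q [-0.35 -0.17  1.83 -0.    1.48  0.14] pos [ 0.5217 -0.1094  0.2052] F [-0.4 -0.2  5.8] open 0.0265 grip 29.8
shift [ 0.011 -0.016  0.068] turn [ 0.022 -0.002 -0.002]
tcp in press mm [-91.9 -77.8]
```

Call:
drive_tool --steps '[{"translation": [0.029,-0.418,0],"angular": [0,0,1],"gripper": 0},{"translation": [0.029,-0.418,0],"angular": [0,0,1],"gripper": 0},{"translation": [0.029,-0.418,0],"angular": [0,0,1],"gripper": 0},{"translation": [0.029,-0.418,0],"angular": [0,0,1],"gripper": 0}]'

```text
t: 11.02
tool_pos: [0.4744, -0.0632, 0.2052]
tool_rot: [3.033, 0.808, 0.007]
contact_force: [5.7, 0.7, 4.0]
opening: 0.0266
grip_force: 29.7
```

Call:
drive_tool --steps '[{"translation": [0.029,-0.418,0],"angular": [0,0,1],"gripper": 0},{"translation": [0.029,-0.418,0],"angular": [0,0,1],"gripper": 0},{"translation": [0.029,-0.418,0],"angular": [0,0,1],"gripper": 0},{"translation": [0.029,-0.418,0],"angular": [0,0,1],"gripper": 0},{"translation": [0.029,-0.418,0],"angular": [0,0,1],"gripper": 0}]'

```text
t: 11.65
tool_pos: [0.4603, 0.0176, 0.2052]
tool_rot: [3.128, -0.278, 0.009]
contact_force: [5.5, -2.8, 1.7]
opening: 0.0269
grip_force: 29.6
```

```bash
python3 go.py -.092 .077 -2.2744 .2025
```

```text
t 11.65 q [-0.12 -0.36  1.99 -0.    1.51  1.63] pos [0.4603 0.0176 0.2052] F [ 5.5 -2.8  1.7] open 0.0269 grip 29.6
shift [-0.003 -0.414  0.068] turn [ 0.005 -0.043  0.994]
tcp in press mm [-100.8   62.9]
```

One step remains, plus about 2 mm more to seat it at the stop.

Call:
drive_tool --steps '[{"translation": [0.029,-0.41,0],"angular": [0,0,1],"gripper": 0},{"translation": [0,-0.05,0],"angular": [0,0,0],"gripper": 0},{"translation": [0,0,0],"angular": [0,0,0],"gripper": 0}]'

```text
t: 12.02
tool_pos: [0.4644, 0.0333, 0.2052]
tool_rot: [3.098, -0.489, 0.007]
contact_force: [1.0, -7.8, 5.2]
opening: 0.0269
grip_force: 30.3
```

```bash
python3 go.py -.092 .077 -2.2744 .2025
```

```text
t 12.03 q [-0.08 -0.35  1.97 -0.01  1.51  1.8 ] pos [0.4644 0.0333 0.2052] F [ 1.  -7.8  5.2] open 0.0269 grip 30.3
shift [-0.035 -0.004  0.068] turn [ 0.035 -0.037  0.019]
tcp in press mm [-91.  76.]
```

Call:
drive_tool --steps '[{"translation": [0,-0.06,0],"angular": [0,0,0],"gripper": 0},{"translation": [0,0,0],"angular": [0,0,0],"gripper": 0}]'

```text
t: 12.28
tool_pos: [0.4644, 0.0333, 0.2052]
tool_rot: [3.092, -0.49, 0.005]
contact_force: [-2.4, -15.7, 7.0]
opening: 0.0264
grip_force: 30.6
```

```bash
python3 go.py -.092 .077 -2.2744 .2025
```

```text
t 12.28 q [-0.08 -0.34  1.97 -0.01  1.51  1.8 ] pos [0.4644 0.0333 0.2052] F [ -2.4 -15.7   7. ] open 0.0264 grip 30.6
shift [-0.035 -0.004  0.067] turn [ 0.073 -0.033  0.01 ]
tcp in press mm [-91.  76.]
```

It is at the stop: the force rose and the handle did not move. I'll release and rise.

Call:
drive_tool --steps '[{"translation": [0,0,0],"angular": [0,0,0],"gripper": 0.5},{"translation": [0,0,0],"angular": [0,0,0],"gripper": 0.9},{"translation": [0,0,0],"angular": [0,0,0],"gripper": 0.9},{"translation": [0,0,-0.5],"angular": [0,0,0],"gripper": 0.9},{"translation": [0,0,-0.8],"angular": [0,0,0],"gripper": 0.9},{"translation": [0,0,-0.8],"angular": [0,0,0],"gripper": 0.9},{"translation": [0,0,-0.8],"angular": [0,0,0],"gripper": 0.9},{"translation": [0,0,0],"angular": [0,0,0],"gripper": 0.9}]'

```text
t: 13.28
tool_pos: [0.4655, 0.038, 0.3243]
tool_rot: [-3.103, 0.488, -0.012]
contact_force: [-0.5, -0.0, -0.0]
opening: 0.077
grip_force: 0.0
```

```bash
python3 go.py -.092 .077 -2.2744 .2025;  python3 - <<'E'
from station import ctrl
import cv2
a=ctrl.get_image("side")["color"][130:420,220:500,::-1]; cv2.imwrite("pics/s2.png",cv2.resize(a,None,fx=2,fy=2))
E
```

```text
t 13.28 q [-0.08 -0.38  1.81  0.    1.71  1.8 ] pos [0.4655 0.038  0.3243] F [-0.5 -0.  -0. ] open 0.077 grip 0.0
shift [-0.048  0.121  3.046] turn [-0.014 -0.054  0.027]
tcp in press mm [-88.3  79.9]
```

View pics/s2.png

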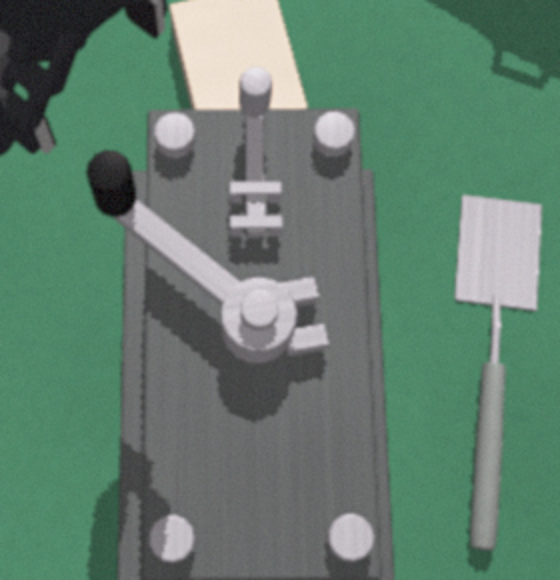

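The catch is drawn, with the knob at (256,82). The handle has swung round, with the grip top at about (109,168), and the gripper is clear. I'll check the angle and hand in.

```bash
python3 - <<'E'
from h import *
s=np.load("s.npy")
for a in(1.3,1.35,1.4):
    th=np.arctan2(-.077,-.092)-a
    print(a,(proj(C["side"],world([[.12*np.cos(th),.12*np.sin(th),.245]],s))-[220,130])*2)
print((proj(C["side"],world([[0,.15,.215]],s))-[220,130])*2)
from station import ctrl
print(ctrl.finish_job())
E
```

```text
1.3 [[ 94.82839563 181.43931821]]
1.35 [[100.86788082 173.89591   ]]
1.4 [[107.26561852 166.66273901]]
[[254.76541778  78.79994982]]
the job is handed in; nothing more can be done
None
```

The job is handed in: the catch is drawn to about 149 mm (outer stop 150), the handle is against its stop at about 1.4 rad, and the gripper has let go and is clear, all in about 13 s.

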